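Put the counting bench in order

TASK

Sort the five things left lying about the desk into their trays: the two sample pots upright in the metal tray with the two large square bays, one pot in each bay; the two small disc sources flat in the plastic tray with the two small square bays, one disc in each bay; and the spatula lying lengthways in the middle of the open-ended metal rest, between its side lips. Set each down and let go of it.

Things in the scene. Friction and masses are not known exactly. Their poses are not given: they have to be found in the camera images.
- pot_a_mid (a point): one of the two loose sample pots: upright round pot with ribbed white screw cap, 54 high; body 46 diameter up to 38 mm, cap 50 diameter above that; 85 g. The point is on its axis, half-way up (27 above its underside); z is up
- pot_b_mid (a point): one of the two loose sample pots: upright round pot with ribbed white screw cap, 54 high; body 46 diameter up to 38 mm, cap 50 diameter above that; 85 g. The point is on its axis, half-way up (27 above its underside); z is up
- source_a_mid (a point): one of the two sealed check sources: small flat round plastic disc with a bright metal centre, 25 diameter, 6.5 thick, 14 g, lying flat on the desk. The point is its centre, half-way up; z is up
- source_b_mid (a point): one of the two sealed check sources: small flat round plastic disc with a bright metal centre, 25 diameter, 6.5 thick, 14 g, lying flat on the desk. The point is its centre, half-way up; z is up
- spatula_mid (a point): laboratory spatula: 13 wide, 13 high, 176 long along its own y axis, wooden handle and narrow steel blade, lying flat on the desk, 30 g. The point is the middle of its length, half-way up (6.5 above the desk)
- pot_tray: metal tray screwed to the desk, 88 along its x, 176 along its y. Two square bays lined in black, 78 x 78 side by side along its y, their centres at y = +44 and y = -44 mm; bay floors 4 above the desk, walls 5 thick (10 between the bays) standing 7 above the floors. Origin: centre of its underside, on the desk; z is up
- source_tray: grey plastic tray screwed to the desk, 62 along its x, 124 along its y. Two square bays lined in black, 52 x 52 side by side along its y, their centres at y = +31 and y = -31 mm; bay floors 4 above the desk, walls 5 thick (10 between the bays) standing 4 above the floors. Origin: centre of its underside, on the desk; z is up
- spatula_rest: steel rest screwed to the desk: open-ended channel, 56 along its x, 130 along its y (the way the spatula lies; its ends stand over). Floor 6 above the desk, 44 wide between the side lips; lips 6 thick, standing 8 above the floor, each with a gap 56 long in the middle for the fingers. Origin: centre of its underside, on the desk; z is up
Things that resemble listed ones, but are neither listed nor needed, are in the scene too. What is shaped like the part that bears pot_b_mid but black is not meant.

How it is judged:
By the outcome, as a careful person would: the job done as asked, in the order asked, and still so for the second after the job is handed in, with the robot touching nothing.
It also fails if it takes over 115 s, if anything falls off the work surface, if the arm or the gripper's body presses on something with over 40 N, if the wrist force passes 120 N, or if a joint passes its speed limit or range.

ROBOT

A 6-joint arm with a two-finger parallel gripper is mounted at the origin on a cart in front of the work surface, level with it; the furniture and walls round the work are solid. World frame = base frame: x ahead of the robot, y to its left, z up, the work surface at z = 0. Lengths are in m, angles in degrees, forces in N, time in s.
With the tool pointing down it reaches from about 0.35 to 0.775 m from the base axis. Payload 5.5 kg.
Tool frame: the origin (TCP) lies midway between the tips of the shut fingers; the grasp point (between the pads) lies 19 mm behind it; z points along the fingers, y is the direction in which the jaws open and shut (so a half turn about z gives the same grasp; the last joint's range is limited). The gripper opens to 85 mm and grips with 20 to 120 N. Pads are 22 mm wide; open, the fingers measure 114 mm over their backs; the gripper's body (76 mm by 85 mm) begins 54 mm behind the grasp point. The pads swing forward as they close: fully open they stand 13 mm farther back than shut.
Start: joints at [56.402, 17.945, 2.641, 74.691, 0, 82.002], TCP at [0.248, 0.519, 0.231] pointing down, gripper open.
Joint ranges: [-158.12, 158.12], [-49.38, 96.58], [-58.88, 72.47], [-126.05, 133.96], [-84.25, 85.87], [-180, 180]. Speed limits (degrees/s): [147.25, 147.25, 180, 180, 180, 180].

INTERFACE

Orientations are given as [roll, pitch, yaw] about the fixed x, y, z axes, in that order (R = Rz(yaw) Ry(pitch) Rx(roll)).
In Python, from workcell import bot gives the robot as it stands.
- The arm moves only by the tool arm_command, never from a script. Its argument "targets" is a list of rows, each a list of 2 entries, a list of its own where there are three numbers: the shift along the world's x, y, z in m, then the turn about the world's z in rad. In form: [[[tx, ty, tz], yaw], ...]. A call has 1 to 10 rows; each row shifts and turns the commanded pose from where the row before left it; what a row does not reach is not made up. A row lasts 1/10 s, in which the tool goes at most 50 mm and 8.59 degrees, less where a joint would pass 70% of its speed; a pose out of reach is approached as far as the arm can. A call is refused whole if a number of a shift passes 0.05 or a number of a turn 0.15, either way. A call with a gripper value outside its range is refused whole. "jaw" is the opening, from -1 (shut) to 1 (fully open), set as the call begins (left out, the last holds). The fingers move at their own pace and stop on an object; "newtons" is the grip in N (left out, the last holds). Time passes only in rows, so rows that do not move let the fingers close. It gives the time, the measured TCP pose, the force and the opening at its end, in the units of the state.
- bot.get_state(): the state, without advancing time (a new reading comes with each control period).
- bot.grab_frame(name): name is "side" or "top" or "wrist"; returns a dict with "color" (420x560x3 uint8, blue, green, red), "fx", "fy", "cx", "cy" (pixels), "D" ([k1, k2, p1, p2, k3] as OpenCV has them; the pictures are not rectified), "world_from_camera" (4x4, takes a point from camera to world coordinates). Camera axes: x right, y down, z forward; pixel columns grow to the right and rows downward; lengths in m; the calibration is good to about 2 mm. A picture is of the moment at which its call begins. There is no depth.
- bot.job_done(): hands the job in, once; it reports no verdict.
The state is a dict: "time": time; "q": joint angles; "qvel": joint speeds; "tau": joint torques, N m; "tcp_pos": TCP position; "tool_rot": TCP orientation; "ft_force": force on the tool from outside, world axes, zero at the start; "moment": the same for the moment, N m; "grip_width": finger opening in m.
Only numpy, scipy, OpenCV 4.12 (cv2) and the standard library are available. Lean on these libraries where they do the work, as an engineer would, in place of code of your own. Each camera call takes 0.05 s, during which the arm holds its last target.

## Working session

There is one attempt and no reset: what is moved stays moved. The work goes in short steps, Python scripts to look and compute and a tool call to move; the robot and the scene stay as the last step left them, time stands still between calls to the robot, and variables do not carry over. Pictures are saved under pics/ and viewed, and the job is handed in when it is done.

Besides the shell and the picture viewer there is one more tool, called after "Call:" as a command line: name --argument value ..., lists and objects as JSON in quotes. arm_command: Moves the arm, as the interface text tells. Its arguments: {"type":"object","properties":{"targets":{"type":"array"},"jaw":{"type":"number"},"newtons":{"type":"number"}},"required":["targets"]}

```bash
mkdir -p pics; ls; python3 - <<'E'
from workcell import bot
import cv2
s=bot.get_state();print(s)
for n in("top","side","wrist"):
    f=bot.grab_frame(n);cv2.imwrite(f"pics/{n}0.png",f["color"]);print(n,f["fx"],f["cx"],f["cy"],f["D"],f["world_from_camera"])
E
```

```text
pics
{'time': 0.0, 'q': array([ 5.64030988e+01,  1.79912036e+01,  2.57542723e+00,  7.46880186e+01,
       -4.02557771e-04,  8.20008967e+01]), 'qvel': array([ 0.02311836,  0.12688757,  0.0649382 ,  0.0434542 , -0.03382216,
       -0.02896619]), 'tau': array([ 5.50561654e-04, -4.80628288e+01,  2.98531920e+01,  1.92717748e-02,
       -2.47451653e-04,  9.81471885e-06]), 'tcp_pos': array([0.2481635 , 0.51813099, 0.23039382]), 'tool_rot': array([-1.79897159e+02, -1.40452119e-02,  1.54402190e+02]), 'ft_force': array([-0.24884894, -0.78632582,  0.24667078]), 'moment': array([-0.01658166, -0.00674374,  0.0025758 ]), 'grip_width': 0.08555489410357349}
top 417.4337590716367 284.48134808861437 215.4774964994865 [-0.02265993  0.          0.          0.          0.        ] [[-0.01045536 -0.99285135  0.11889866  0.37989055]
 [-0.99994104  0.01003246 -0.00415482  0.08217867]
 [ 0.00293228 -0.11893509 -0.9928977   1.0918596 ]
 [ 0.          0.          0.          1.        ]]
side 430.72752032604683 283.22831396246625 210.54395366229565 [-0.12836444  0.          0.          0.          0.        ] [[ 0.87280668 -0.27210957  0.40517266  0.08926798]
 [-0.48745968 -0.44463801  0.751452   -0.69134971]
 [-0.02432211 -0.85337765 -0.52072547  0.58014231]
 [ 0.          0.          0.          1.        ]]
wrist 366.5108225187431 278.09373296259116 211.2203103201331 [-0.04679887  0.          0.          0.          0.        ] [[ 0.43197826  0.86712937  0.24795452  0.18503117]
 [ 0.90188318 -0.41495548 -0.12007781  0.54778549]
 [-0.00123291  0.27549701 -0.96130114  0.37379421]
 [ 0.          0.          0.          1.        ]]
```

View pics/top0.png

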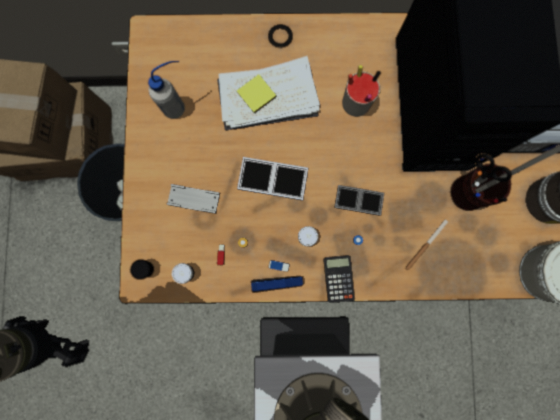

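View pics/side0.png

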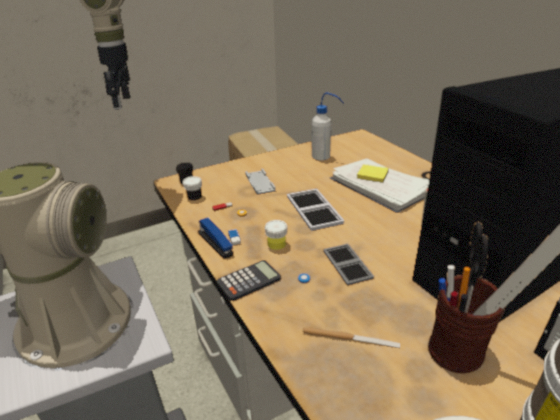

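View pics/wrist0.png

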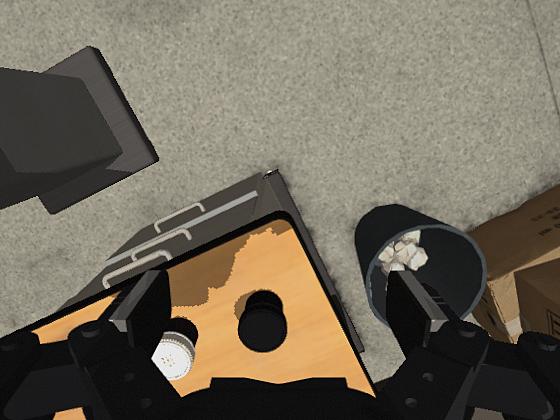

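Top view: white pots at (182,273) and (308,237), with a black pot at (142,269) that is not meant. Disc-like things at (242,243) yellow and (358,240) blue. Spatula near (427,245). Pot tray (273,179), source tray (359,200), rest (194,199). I'll enlarge to confirm these.

```bash
python3 - <<'E'
import cv2
im=cv2.imread("pics/top0.png")
for i,(x,y,w,h) in enumerate([(120,150,200,145),(230,150,100,75),(320,170,140,105)]):
    cv2.imwrite(f"pics/c{i}.png",cv2.resize(im[y:y+h,x:x+w],(800,800*h//w),interpolation=cv2.INTER_CUBIC))
s=cv2.imread("pics/side0.png")
cv2.imwrite("pics/c3.png",cv2.resize(s[150:360,150:430],(800,600),interpolation=cv2.INTER_CUBIC))
E
```

```text
(no output)
```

View pics/c0.png

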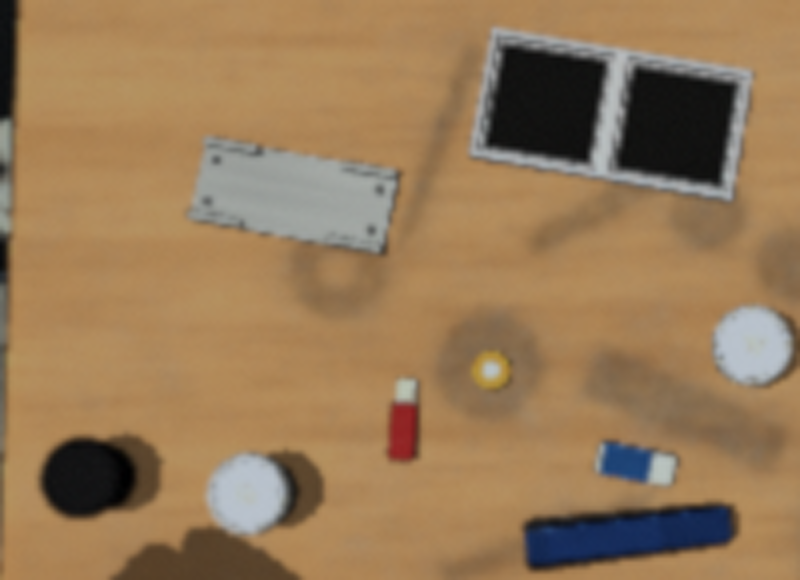

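View pics/c1.png

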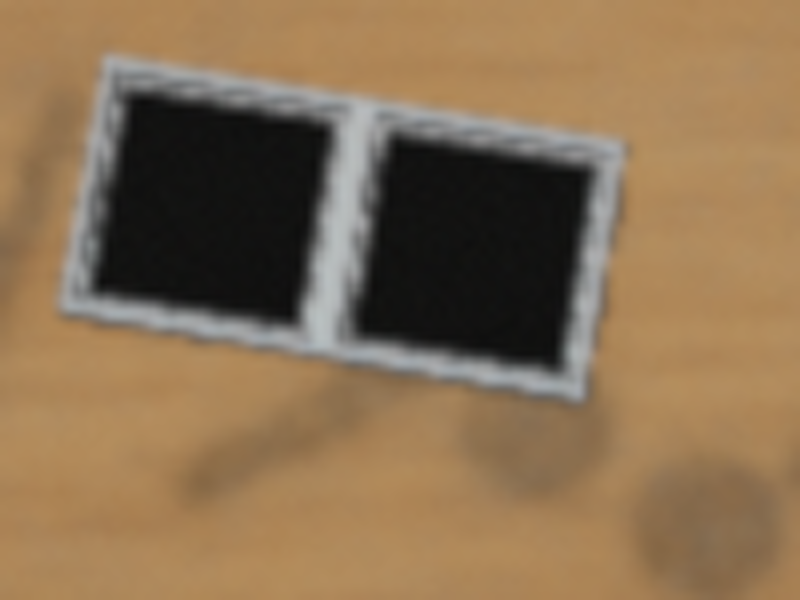

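View pics/c2.png

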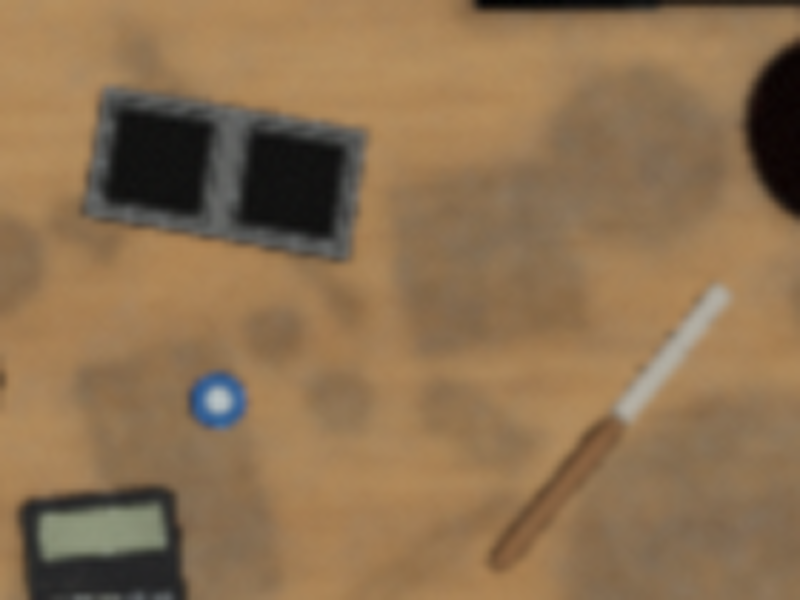

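View pics/c3.png

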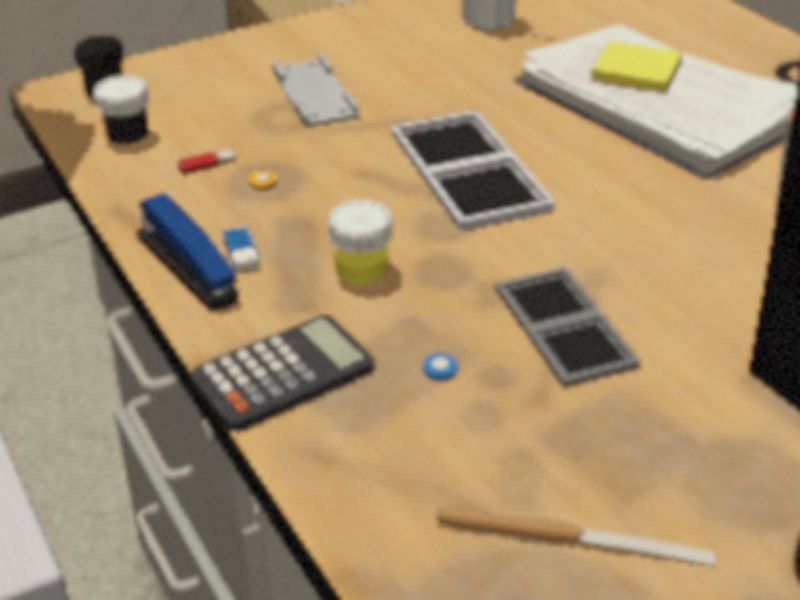

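```bash
cat > h.py <<'E'
import numpy as np, cv2
from workcell import bot
def ray(f,uv,z):
    K=np.array([[f["fx"],0,f["cx"]],[0,f["fy"],f["cy"]],[0,0,1]])
    uv=np.array(uv,float).reshape(-1,1,2)
    n=cv2.undistortPoints(uv,K,np.array(f["D"])).reshape(-1,2)
    T=np.array(f["world_from_camera"]);d=np.c_[n,np.ones(len(n))]@T[:3,:3].T;o=T[:3,3]
    return o+d*((z-o[2])/d[:,2])[:,None]
def uc(p,x0,y0,s): # crop px -> image px
    return (np.array(p,float)+.5)/s-.5+np.array([x0,y0])
def proj(f,P):
    T=np.linalg.inv(np.array(f["world_from_camera"]));K=np.array([[f["fx"],0,f["cx"]],[0,f["fy"],f["cy"]],[0,0,1]])
    return cv2.projectPoints(np.array(P,float).reshape(-1,3),cv2.Rodrigues(T[:3,:3])[0],T[:3,3],K,np.array(f["D"]))[0].reshape(-1,2)
def snap(name,out,crop=None,s=1):
    f=bot.grab_frame(name);im=f["color"]
    if crop: x,y,w,h=crop;im=im[y:y+h,x:x+w]
    if s!=1: im=cv2.resize(im,None,fx=s,fy=s,interpolation=cv2.INTER_CUBIC)
    cv2.imwrite("pics/"+out,im);return f
E
python3 - <<'E'
from h import *
np.set_printoptions(precision=4,suppress=True)
f=bot.grab_frame("top")
c0=lambda p:uc(p,120,150,4);c1=lambda p:uc(p,230,150,8);c2=lambda p:uc(p,320,170,800/140)
print("potL",ray(f,c0([250,493]),.054),"potR",ray(f,c0([754,345]),.054))
print("yel",ray(f,c0([491,370]),.0065),"blue",ray(f,c2([218,400]),.0065))
for n,c,p,z in(("pt",c1,[(105,57),(625,145),(585,400),(62,312)],.011),("st",c2,[(105,90),(367,130),(347,260),(85,215)],.008),("rest",c0,[(207,137),(400,170),(383,253),(188,216)],.014)):
    P=ray(f,c(p),z)[:,:2];L=(P[0]+P[3])/2-(P[1]+P[2])/2
    print(n,P.mean(0),"yaw of y axis",np.degrees(np.arctan2(L[1],L[0]))-90,np.linalg.norm(P[0]-P[1]),np.linalg.norm(P[2]-P[3]),np.linalg.norm(P[0]-P[3]),np.linalg.norm(P[1]-P[2]))
P=ray(f,c2([(492,560),(724,290)]),.0065);print("spat",P,P.mean(0),np.linalg.norm(P[0]-P[1]))
d=P[1]-P[0];print(np.degrees(np.arctan2(d[1],d[0])))
g=bot.grab_frame("side")
for k,p in (("potL",(.2396,.346,.054)),): pass
E
```

```text
potL [[0.3642 0.3317 0.054 ]] potR [[0.4524 0.0195 0.054 ]]
yel [[0.4412 0.1878 0.0065]] blue [[ 0.4447 -0.1125  0.0065]]
pt [0.6091 0.1081] yaw of y axis -10.317638095490096 0.17484245487668976 0.17414105286857803 0.08686831557529043 0.08642718113656501
st [ 0.5488 -0.1191] yaw of y axis -9.886757028506494 0.12226290259258416 0.12178178586396497 0.059180291084054905 0.06143515115150347
rest [0.5572 0.3159] yaw of y axis -10.87823080631027 0.1291889776566196 0.13026366805414 0.05352069242773347 0.05568153969628577
spat [[ 0.3709 -0.2346  0.0065]
 [ 0.4927 -0.3473  0.0065]] [ 0.4318 -0.2909  0.0065] 0.1659418022886038
-42.75847969680225
```

Call:
arm_command --targets '[[[0.023,-0.037,0],-0.144],[[0.023,-0.037,0],-0.144],[[0.023,-0.037,0],-0.144],[[0.023,-0.037,0],-0.144],[[0.024,-0.038,0],-0.144],[[0,0,-0.03],-0.144],[[0,0,-0.03],-0.144],[[0,0,-0.03],-0.144],[[0,0,-0.03],-0.144],[[0,0,0],0]]' --jaw 1 --newtons 30

```text
time: 1.25
tcp_pos: [0.3618, 0.3306, 0.1077]
tool_rot: [-179.7, 0.3, 80.1]
ft_force: [-0.2, -1.5, -1.1]
grip_width: 0.0856
```

```bash
python3 - <<'E'
from h import *
f=snap("wrist","w1.png");g=snap("side","s1.png",(130,120,160,120),4)
print(bot.get_state()["q"])
E
```

```text
[ 3.30521549e+01  1.31515394e+01 -2.13096181e+01  5.56045448e+01
 -3.91468942e-03  1.32712681e+02]
```

View pics/w1.png

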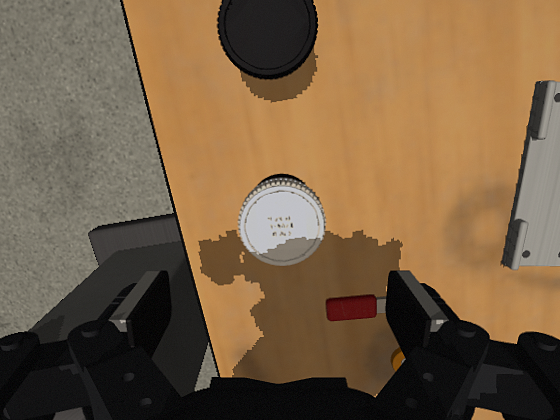

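View pics/s1.png

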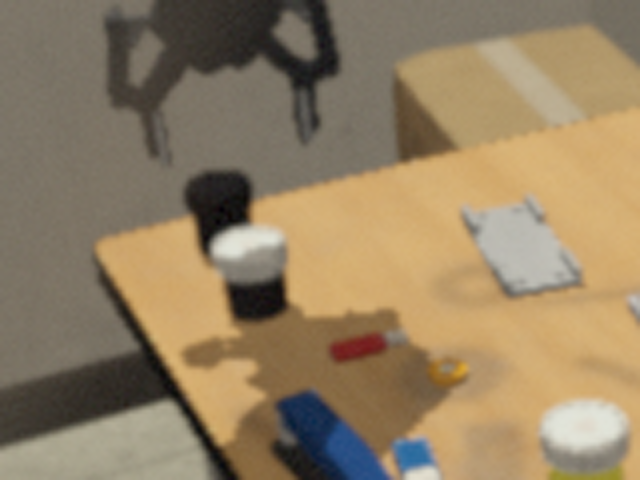

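```bash
python3 - <<'E'
from h import *
np.set_printoptions(precision=4,suppress=True)
f=bot.grab_frame("wrist");s=bot.get_state();print(s["tcp_pos"],s["tool_rot"],f["world_from_camera"])
print(ray(f,[[283,226],[400,360]],.054)); print(ray(f,[[400,360]],.0065))
print(proj(f,[[.364,.332,.054],s["tcp_pos"]]))
E
```

```text
[0.365  0.333  0.1125] [179.9453  -0.0448  80.3168] [[ 0.9858 -0.1611 -0.0467  0.3758]
 [-0.1677 -0.9476 -0.272   0.4006]
 [-0.0004  0.276  -0.9612  0.2547]
 [ 0.      0.      0.      1.    ]]
[[0.3673 0.3346 0.054 ]
 [0.4277 0.2305 0.054 ]]
[[0.44   0.1903 0.0065]]
[[278.0897 231.1169]
 [280.0518 273.6494]]
```

Call:
arm_command --targets '[[[0.001,0,-0.04],0],[[0,0,-0.035],0],[[0,0,-0.015],0],[[0,0,0],0]]'

```text
time: 1.8
tcp_pos: [0.3651, 0.3324, 0.0209]
tool_rot: [-179.9, 0.1, 80.3]
ft_force: [-0.7, -0.4, 0.1]
grip_width: 0.0852
```

Call:
arm_command --targets '[[[0,0,0],0],[[0,0,0],0],[[0,0,0],0],[[0,0,0],0],[[0,0,0],0],[[0,0,0],0],[[0,0,0],0],[[0,0,0],0]]' --jaw -1 --newtons 30

```text
time: 2.6
tcp_pos: [0.3667, 0.3336, 0.0234]
tool_rot: [179.9, -0.2, 80.2]
ft_force: [-1.8, 0.2, 5.5]
grip_width: 0.0496
```

```bash
python3 - <<'E'
from h import *
f=snap("wrist","w2.png");g=snap("side","s2.png",(130,120,160,120),4)
E
```

```text
(no output)
```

View pics/s2.png

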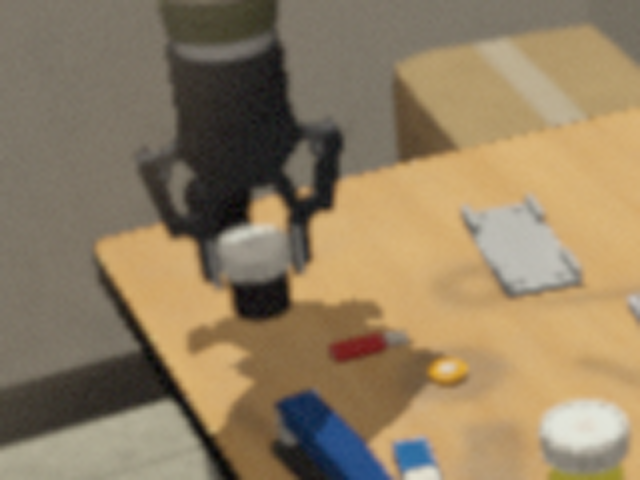

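The side view shows the cap held between the pads (opening 49.6 mm). Next I carry it to the +y bay.

Call:
arm_command --targets '[[[0,0,0.03],0],[[0,0,0.03],0],[[0.036,-0.026,0],0],[[0.036,-0.026,0],0],[[0.036,-0.026,0],0],[[0.036,-0.026,0],0],[[0.036,-0.026,0],0],[[0.036,-0.026,0],0],[[0.034,-0.026,0],0],[[0,0,0],0]]'

```text
time: 3.7
tcp_pos: [0.6209, 0.1468, 0.0823]
tool_rot: [179.7, -0.0, 79.9]
ft_force: [-0.8, 0.8, -1.1]
grip_width: 0.0492
```

Call:
arm_command --targets '[[[0,0,0],0],[[0,0,-0.025],0],[[0,0,-0.018],0],[[0,0,0],0],[[0,0,0],0]]'

```text
time: 4.2
tcp_pos: [0.6144, 0.1515, 0.0387]
tool_rot: [-180.0, 0.0, 80.2]
ft_force: [-0.0, -0.1, -0.4]
grip_width: 0.0496
```

```bash
python3 - <<'E'
from h import *
f=snap("wrist","w3.png");g=snap("side","s3.png",(250,140,160,120),4);t=snap("top","t3.png",(200,130,160,120),4);print(bot.get_state()["tcp_pos"],bot.get_state()["ft_force"])
E
```

```text
[0.61615784 0.15121442 0.03992781] [ 0.07192747 -0.07567316 -1.0031149 ]
```

View pics/s3.png

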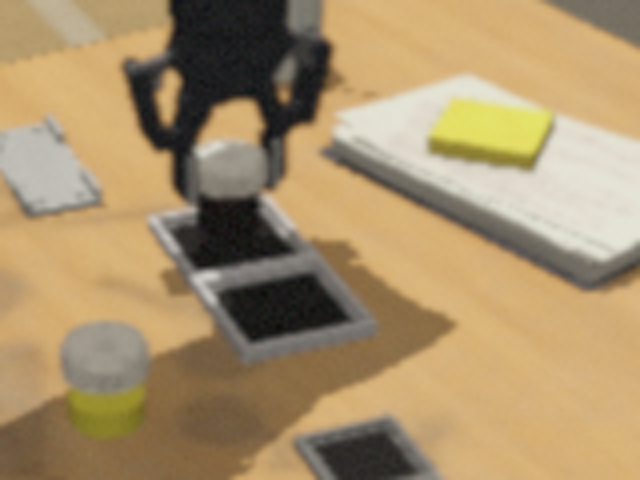

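View pics/w3.png

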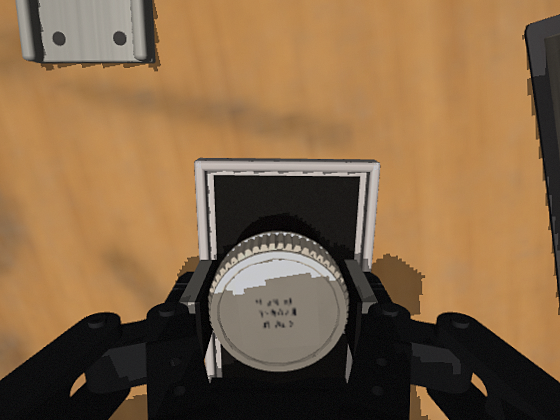

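Wrist view: the pot (centre column 279) is over the bay, with the tray centre near column 287, about 4 mm further in +x. I nudge over and lower.

Call:
arm_command --targets '[[[0.003,0,-0.006],0],[[0,0,-0.004],0],[[0,0,-0.002],0],[[0,0,0],0],[[0,0,0],0]]'

```text
time: 4.85
tcp_pos: [0.6189, 0.1505, 0.0275]
tool_rot: [179.9, -0.0, 80.1]
ft_force: [-2.0, -0.4, 6.3]
grip_width: 0.0493
```

Call:
arm_command --targets '[[[0,0,0],0],[[0,0,0],0],[[0,0,0],0],[[0,0,0],0],[[0,0,0],0]]' --jaw 0.7

```text
time: 5.35
tcp_pos: [0.6184, 0.1506, 0.0261]
tool_rot: [-180.0, 0.0, 80.1]
ft_force: [0.6, 0.1, -0.3]
grip_width: 0.0725
```

Call:
arm_command --targets '[[[0,0,0.035],0],[[0,0,0.035],0],[[0,0,0.02],0],[[-0.033,-0.026,0],0],[[-0.033,-0.026,0],0],[[-0.033,-0.026,0],0],[[-0.033,-0.026,0],0],[[-0.033,-0.026,0],0],[[0,0,0],0],[[0,0,0],0]]' --jaw 1

```text
time: 6.35
tcp_pos: [0.4533, 0.0201, 0.1167]
tool_rot: [179.9, -0.0, 80.1]
ft_force: [0.7, -0.5, 1.1]
grip_width: 0.0854
```

```bash
python3 - <<'E'
from h import *
f=snap("wrist","w4.png");t=snap("top","t4.png",(200,130,160,120),4);print(bot.get_state()["tcp_pos"])
print(proj(f,[[.4524,.0195,.054],[.4554,.0195,.054]]))
E
```

```text
[0.45478671 0.02065518 0.11680754]
[[276.73080672 228.84564184]
 [281.71744101 228.01427283]]
```

View pics/w4.png

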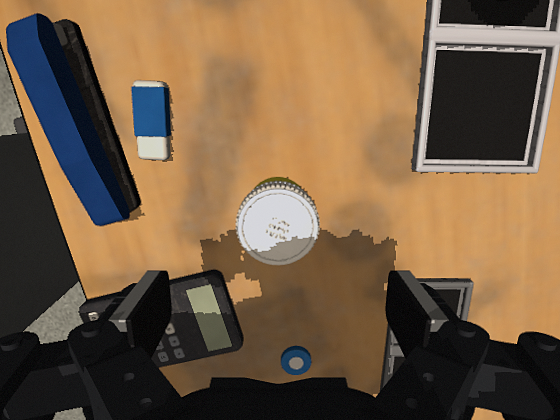

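View pics/t4.png

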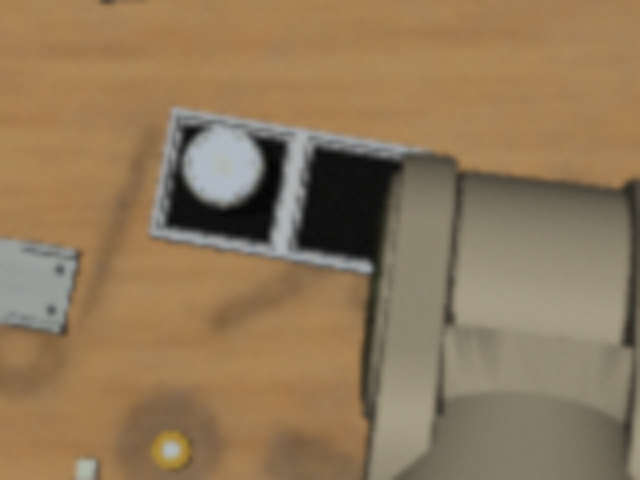

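The left pot is well inside its bay (top crop, (223,165), allowing for parallax). The second pot is at wrist (279,227), directly under the tool.

Call:
arm_command --targets '[[[-0.001,0,-0.04],0],[[0,0,-0.035],0],[[0,0,-0.018],0],[[0,0,0],0]]'

```text
time: 6.85
tcp_pos: [0.4511, 0.0215, 0.0208]
tool_rot: [-179.7, 0.0, 80.2]
ft_force: [-0.0, 0.8, -0.2]
grip_width: 0.0855
```

Call:
arm_command --targets '[[[0,0,0],0],[[0,0,0],0],[[0,0,0],0],[[0,0,0],0],[[0,0,0],0],[[0,0,0],0],[[0,0,0],0]]' --jaw -1

```text
time: 7.55
tcp_pos: [0.4541, 0.0206, 0.0248]
tool_rot: [179.8, -0.0, 80.2]
ft_force: [0.4, 1.2, 5.9]
grip_width: 0.0498
```

Call:
arm_command --targets '[[[0,0,0.03],0],[[0,0,0.03],0],[[0.0375,0.011,0],0],[[0.0375,0.011,0],0],[[0.0375,0.011,0],0],[[0.0375,0.0115,0],0],[[0,0,0],0],[[0,0,0],0],[[0,0,-0.025],0],[[0,0,-0.015],0]]'

```text
time: 8.55
tcp_pos: [0.6006, 0.0648, 0.0426]
tool_rot: [-179.9, 0.0, 80.1]
ft_force: [-0.4, 0.3, -1.4]
grip_width: 0.05
```

```bash
python3 - <<'E'
from h import *
f=snap("wrist","w5.png");g=snap("side","s5.png",(250,140,160,120),4);print(bot.get_state()["tcp_pos"])
E
```

```text
[0.59883688 0.0647508  0.04121591]
```

View pics/w5.png

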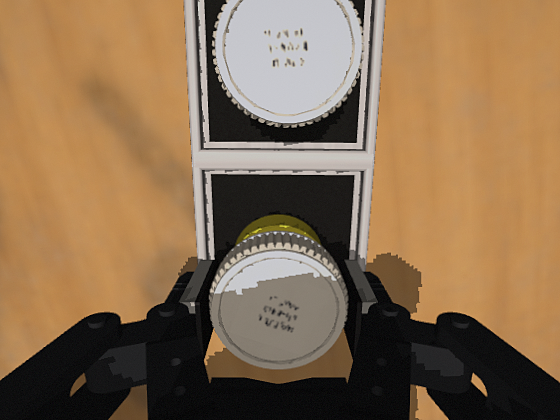

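View pics/s5.png

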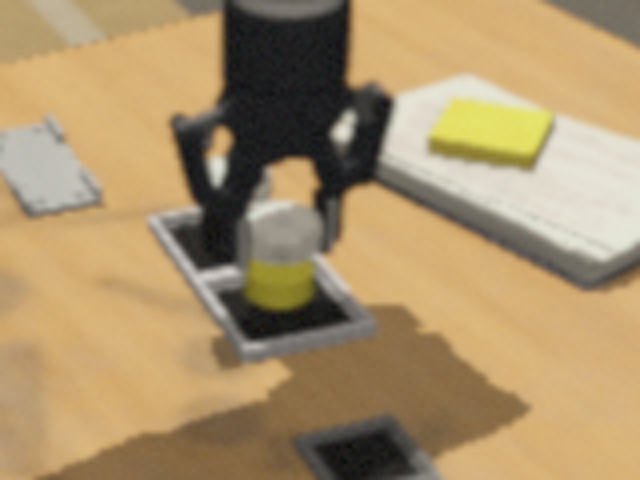

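Call:
arm_command --targets '[[[0.001,0,-0.008],0],[[0,0,-0.004],0],[[0,0,-0.003],0],[[0,0,0],0],[[0,0,0],0]]'

```text
time: 9.15
tcp_pos: [0.6038, 0.0651, 0.0289]
tool_rot: [179.9, -0.0, 80.1]
ft_force: [-0.8, -0.2, 1.4]
grip_width: 0.0494
```

Call:
arm_command --targets '[[[0,0,0],0],[[0,0,0],0],[[0,0,0],0],[[0,0,0],0],[[0,0,0],0]]' --jaw 0.7

```text
time: 9.65
tcp_pos: [0.6035, 0.0651, 0.0283]
tool_rot: [180.0, 0.0, 80.1]
ft_force: [0.5, -0.9, 0.5]
grip_width: 0.0726
```

Call:
arm_command --targets '[[[0,0,0.04],0],[[0,0,0.04],0],[[0,0,0.02],0],[[-0.033,0.0245,0],0],[[-0.033,0.0245,0],0],[[-0.032,0.0245,0],0],[[-0.032,0.0245,0],0],[[-0.032,0.0255,0],0],[[0,0,0],0],[[0,0,0],0]]' --jaw 0.06

```text
time: 10.65
tcp_pos: [0.4412, 0.1891, 0.1287]
tool_rot: [179.9, -0.0, 80.3]
ft_force: [1.2, 0.2, -0.2]
grip_width: 0.0453
```

```bash
python3 - <<'E'
from h import *
f=snap("wrist","w6.png");t=snap("top","t6.png",(200,130,160,120),4);s=bot.get_state();print(s["tcp_pos"],s["tool_rot"])
print(proj(f,[[.441,.188,.0065],[.451,.188,.0065]]))
E
```

```text
[0.44255421 0.18840637 0.12863206] [ 1.79917875e+02 -1.71665316e-02  8.01239926e+01]
[[277.95858637 203.88755624]
 [291.13586288 201.69692229]]
```

View pics/w6.png

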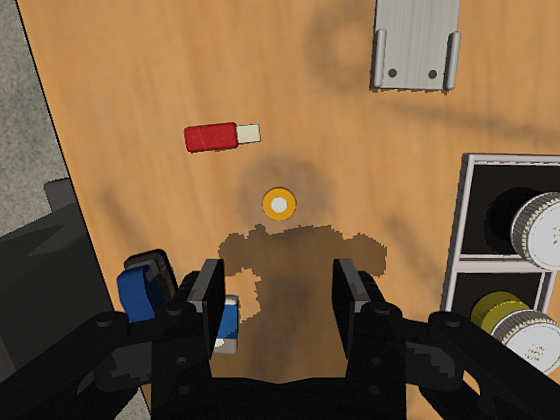

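View pics/t6.png

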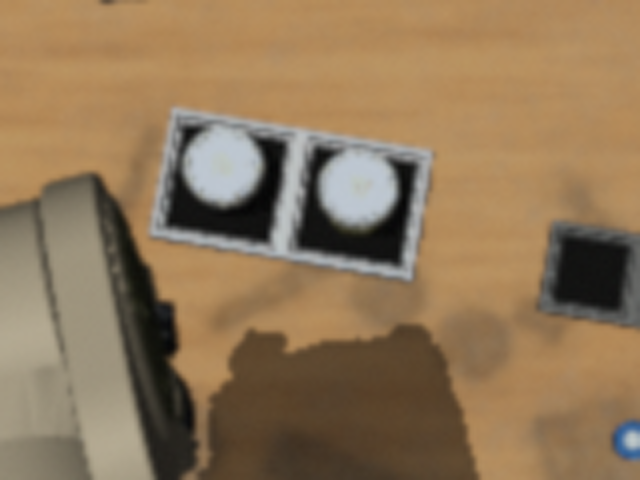

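Wrist view: yellow disc at (280,204), as predicted; both pots stand in their bays in the top view. Now I descend.

Call:
arm_command --targets '[[[0,0,-0.045],0],[[0,0,-0.04],0],[[0,0,-0.025],0],[[0,0,-0.01],0],[[0,0,0],0],[[0,0,0],0]]' --jaw -0.15

```text
time: 11.35
tcp_pos: [0.4429, 0.1884, 0.0091]
tool_rot: [179.9, -0.0, 80.1]
ft_force: [-0.6, -0.1, -0.0]
grip_width: 0.0366
```

```bash
python3 - <<'E'
from h import *
f=snap("wrist","w7.png");s=bot.get_state();print(s["tcp_pos"],s["ft_force"],s["grip_width"])
E
```

```text
[0.44316751 0.18863442 0.00958931] [ 0.87241313  0.24207733 -0.24441969] 0.03581836126825588
```

View pics/w7.png

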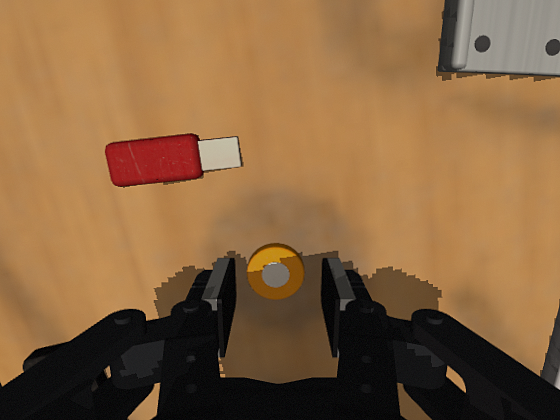

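Call:
arm_command --targets '[[[0,0,-0.003],0],[[0,0,-0.002],0],[[0,0,-0.0015],0],[[0,0,0],0],[[0,0,0],0]]'

```text
time: 11.9
tcp_pos: [0.4414, 0.1886, 0.0019]
tool_rot: [180.0, 0.0, 80.2]
ft_force: [-0.6, 0.1, -0.0]
grip_width: 0.036
```

Call:
arm_command --targets '[[[0,0,0],0],[[0,0,0],0],[[0,0,0],0],[[0,0,0],0],[[0,0,0],0]]' --jaw -1

```text
time: 12.4
tcp_pos: [0.4415, 0.1887, 0.0021]
tool_rot: [180.0, -0.0, 80.1]
ft_force: [-2.4, 0.9, 5.1]
grip_width: 0.0227
```

```bash
python3 - <<'E'
from h import *
f=snap("wrist","w8.png",(180,200,200,150),4);s=snap("side","s8.png",(200,160,100,75),8)
E
```

```text
(no output)
```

View pics/w8.png

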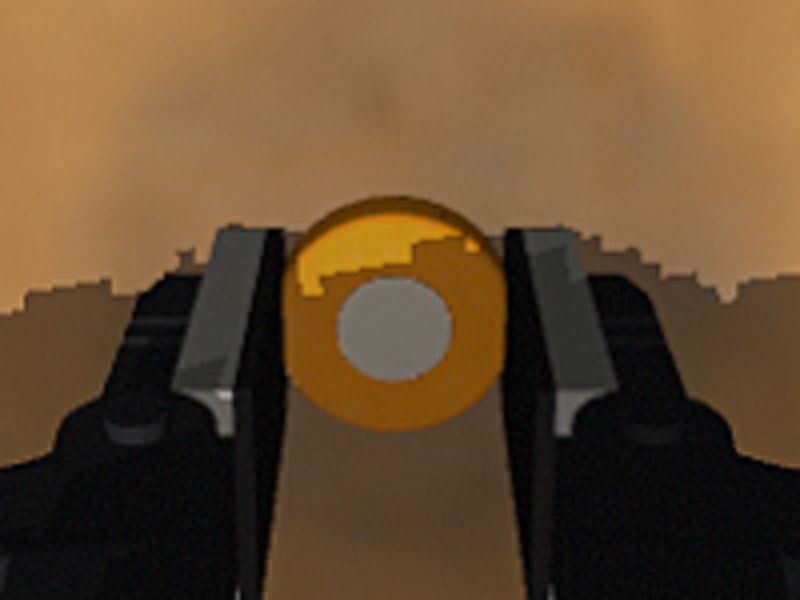

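View pics/s8.png

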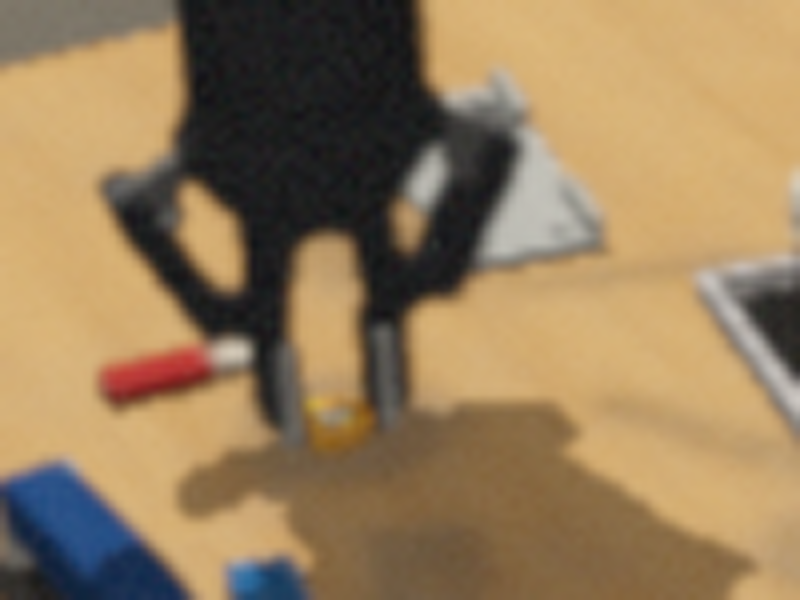

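Call:
arm_command --targets '[[[0,0,0.02],0],[[0,0,0.03],0],[[0,0,0.02],0],[[0,0,0],0],[[0,0,0],0]]'

```text
time: 13.0
tcp_pos: [0.4417, 0.1886, 0.0717]
tool_rot: [180.0, -0.0, 80.1]
ft_force: [0.5, 0.1, 0.1]
grip_width: 0.0227
```

```bash
python3 - <<'E'
from h import *
f=snap("wrist","w9.png",(180,200,200,150),4);s=snap("side","s9.png",(190,110,100,75),8);print(bot.get_state()["grip_width"])
E
```

```text
0.02286886943289011
```

View pics/w9.png

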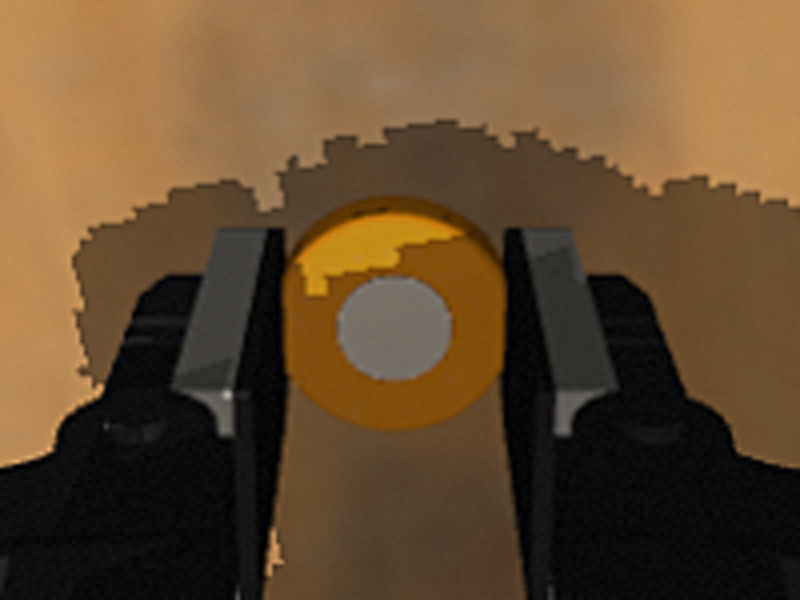

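View pics/s9.png

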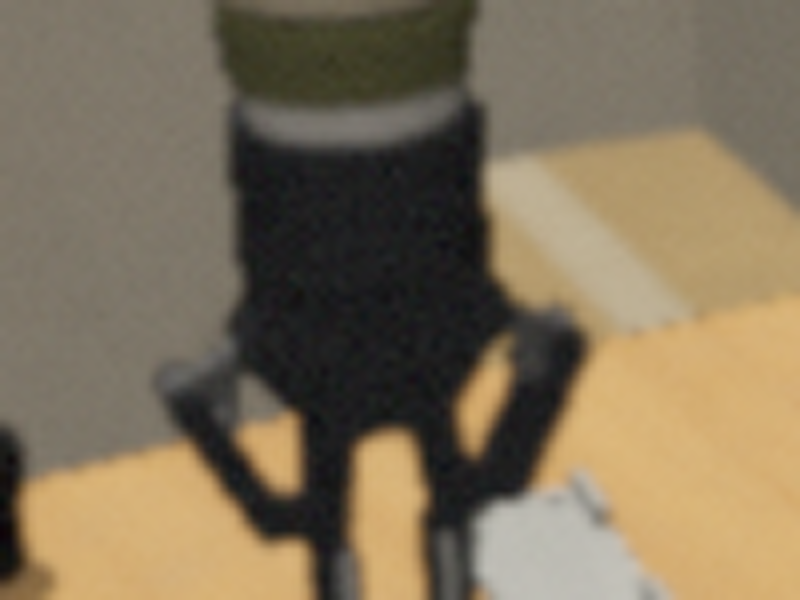

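Disc held flat and centred. I carry it to the source tray's +y bay.

Call:
arm_command --targets '[[[0.0163,-0.0396,0],0],[[0.0163,-0.0396,0],0],[[0.0163,-0.0396,0],0],[[0.0163,-0.0396,0],0],[[0.0163,-0.0396,0],0],[[0.0163,-0.0396,0],0],[[0.0163,-0.0396,0],0],[[0,0,0],0],[[0,0,-0.03],0],[[0,0,0],0]]'

```text
time: 14.1
tcp_pos: [0.5517, -0.0875, 0.0375]
tool_rot: [-179.5, -0.1, 80.1]
ft_force: [-1.2, 0.0, -0.9]
grip_width: 0.023
```

```bash
python3 - <<'E'
from h import *
f=snap("wrist","w10.png");s=bot.get_state();print(s["tcp_pos"])
c=np.array([.549,-.119]);a=np.radians(-10);R=np.array([[np.cos(a),-np.sin(a)],[np.sin(a),np.cos(a)]])
for p in [(-.031,.062),(.031,.062),(-.026,.005),(.026,.005)]: print(proj(f,[*(c+R@np.array(p)),.008]))
E
```

```text
[ 0.55241986 -0.0873641   0.03907463]
[[220.55668334 189.36525755]]
[[348.92329248 189.8549311 ]]
[[234.57829821 295.22968078]]
[[333.32849628 295.76653348]]
```

View pics/w10.png

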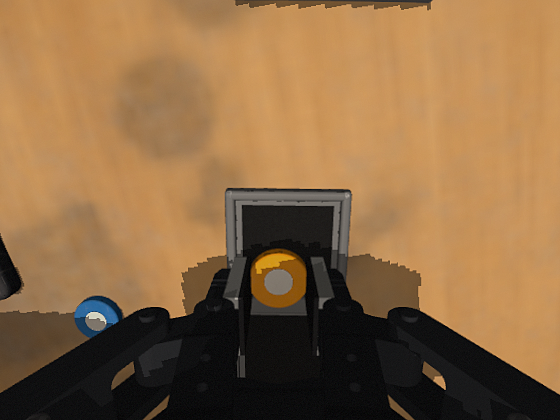

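Call:
arm_command --targets '[[[0,0,-0.02],0],[[0,0,-0.01],0],[[0,0,-0.003],0],[[0,0,0],0],[[0,0,0],0],[[0,0,0],0]]'

```text
time: 14.75
tcp_pos: [0.5562, -0.0887, 0.0097]
tool_rot: [179.9, 0.0, 80.2]
ft_force: [0.6, -0.3, -0.7]
grip_width: 0.0231
```

Call:
arm_command --targets '[[[0,0,-0.002],0],[[0,0,0],0],[[0,0,0],0]]'

```text
time: 15.05
tcp_pos: [0.5556, -0.0886, 0.0069]
tool_rot: [180.0, -0.0, 80.1]
ft_force: [-0.5, 1.0, 0.1]
grip_width: 0.0224
```

Call:
arm_command --targets '[[[0,0,0],0],[[0,0,0],0],[[0,0,0],0],[[0,0,0.005],0],[[0,0,0.03],0],[[0,0,0.04],0],[[0,0,0.04],0],[[0,0,0],0],[[0,0,0],0]]' --jaw -0.2

```text
time: 15.95
tcp_pos: [0.5566, -0.0889, 0.1234]
tool_rot: [179.8, 0.0, 80.1]
ft_force: [-0.4, 0.4, -0.2]
grip_width: 0.0338
```

```bash
python3 - <<'E'
from h import *
f=snap("wrist","w11.png");s=bot.get_state();print(s["tcp_pos"]);print(ray(f,[[278,205]],.01))
E
```

```text
[ 0.55549743 -0.08858501  0.12195558]
[[ 0.55692517 -0.0887226   0.01      ]]
```

View pics/w11.png

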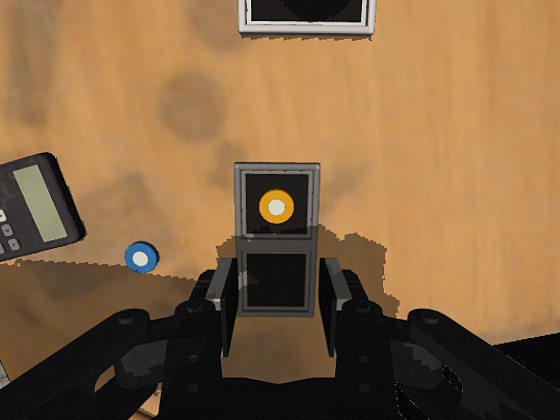

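Yellow disc lies flat in its bay at (277,206). Blue disc at (140,259); going there.

Call:
arm_command --targets '[[[-0.037,-0.008,0],0],[[-0.037,-0.008,0],0],[[-0.0365,-0.008,0],0],[[0,0,-0.03],0],[[0,0,-0.02],0],[[0,0,0],0],[[0,0,0],0]]' --jaw -0.1

```text
time: 16.7
tcp_pos: [0.444, -0.1121, 0.071]
tool_rot: [-179.8, -0.0, 80.1]
ft_force: [-0.6, -0.0, -0.4]
grip_width: 0.0388
```

```bash
python3 - <<'E'
from h import *
f=snap("wrist","w12.png");s=bot.get_state();print(s["tcp_pos"]);print(proj(f,[[.445,-.1125,.0065],[.455,-.1125,.0065]]))
E
```

```text
[ 0.44496596 -0.11249515  0.07173965]
[[280.19127217 227.07414312]
 [296.73400413 224.35862379]]
```

View pics/w12.png

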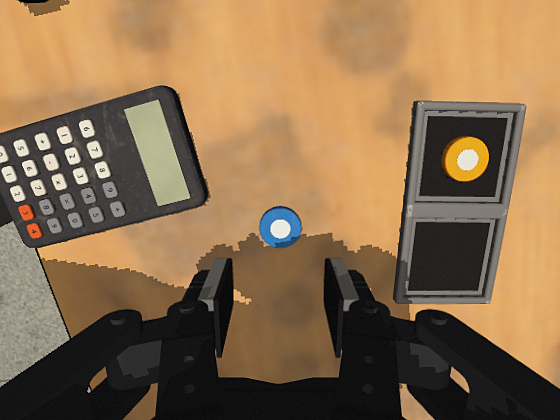

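Call:
arm_command --targets '[[[0,0,-0.04],0],[[0,0,-0.02],0],[[0,0,-0.007],0],[[0,0,-0.0025],0],[[0,0,0],0],[[0,0,0],0]]'

```text
time: 17.35
tcp_pos: [0.4462, -0.1131, 0.0035]
tool_rot: [179.9, 0.0, 80.1]
ft_force: [-0.1, -0.5, 0.0]
grip_width: 0.0382
```

Call:
arm_command --targets '[[[0,0,0],0],[[0,0,0],0],[[0,0,0],0],[[0,0,0],0],[[0,0,0],0]]' --jaw -1

```text
time: 17.85
tcp_pos: [0.446, -0.113, 0.0035]
tool_rot: [179.9, 0.0, 80.1]
ft_force: [-0.8, 0.9, 5.2]
grip_width: 0.0224
```

Call:
arm_command --targets '[[[0,0,0.02],0],[[0,0,0.03],0],[[0.033,-0.012,0],0],[[0.033,-0.012,0],0],[[0.0335,-0.0125,0],0],[[0,0,0],0],[[0,0,-0.015],0],[[0,0,0],0],[[0,0,0],0]]'

```text
time: 18.75
tcp_pos: [0.5436, -0.1487, 0.0373]
tool_rot: [-179.9, -0.0, 80.1]
ft_force: [-0.5, -0.2, -0.3]
grip_width: 0.0229
```

```bash
python3 - <<'E'
from h import *
f=snap("wrist","w13.png");s=bot.get_state();print(s["tcp_pos"])
E
```

```text
[ 0.54407672 -0.14888517  0.03770002]
```

View pics/w13.png

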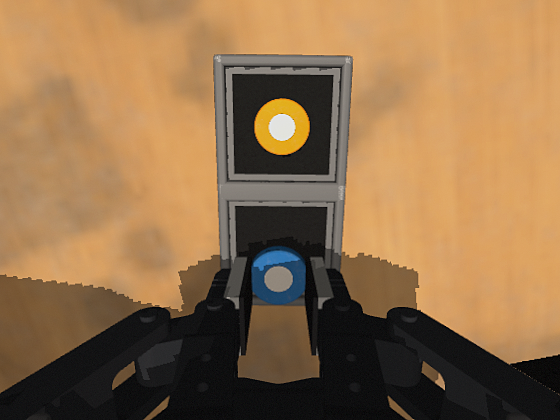

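Call:
arm_command --targets '[[[0,0,-0.018],0],[[0,0,-0.009],0],[[0,0,-0.0025],0],[[0,0,0],0],[[0,0,0],0],[[0,0,0],0]]'

```text
time: 19.4
tcp_pos: [0.5449, -0.1493, 0.0083]
tool_rot: [179.9, 0.0, 80.1]
ft_force: [0.4, 0.1, -0.2]
grip_width: 0.0222
```

Call:
arm_command --targets '[[[0,0,0],0],[[0,0,0],0],[[0,0,0],0],[[0,0,0.005],0],[[0,0,0.03],0],[[0,0,0.04],0],[[0,0,0.04],0],[[0,0,0],0],[[0,0,0],0]]' --jaw -0.2

```text
time: 20.3
tcp_pos: [0.5455, -0.1495, 0.1244]
tool_rot: [179.8, 0.0, 80.1]
ft_force: [0.2, -0.4, -0.4]
grip_width: 0.0341
```

```bash
python3 - <<'E'
from h import *
f=snap("wrist","w14.png");s=bot.get_state();print(s["tcp_pos"])
E
```

```text
[ 0.5445035  -0.14905885  0.12292837]
```

View pics/w14.png

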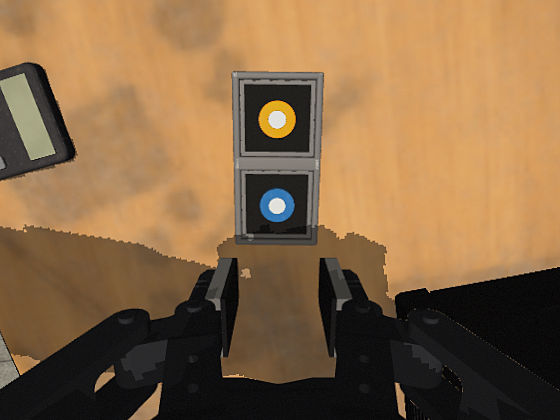

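Call:
arm_command --targets '[[[-0.016,-0.02,0.006],0.1424],[[-0.016,-0.02,0.005],0.1424],[[-0.016,-0.02,0.005],0.1424],[[-0.016,-0.02,0.005],0.1424],[[-0.016,-0.02,0.005],0.1424],[[-0.016,-0.02,0.005],0.1424],[[-0.017,-0.022,0.005],0.1424],[[0,0,0],0],[[0,0,0],0]]'

```text
time: 21.25
tcp_pos: [0.4307, -0.2908, 0.1575]
tool_rot: [180.0, -0.1, 137.1]
ft_force: [1.0, 0.1, -0.0]
grip_width: 0.0344
```

```bash
python3 - <<'E'
from h import *
f=snap("wrist","w15.png");s=bot.get_state();print(s["tcp_pos"],s["tool_rot"])
E
```

```text
[ 0.43102736 -0.29034263  0.1575388 ] [ 1.79974074e+02 -1.44847995e-01  1.37143240e+02]
```

View pics/w15.png

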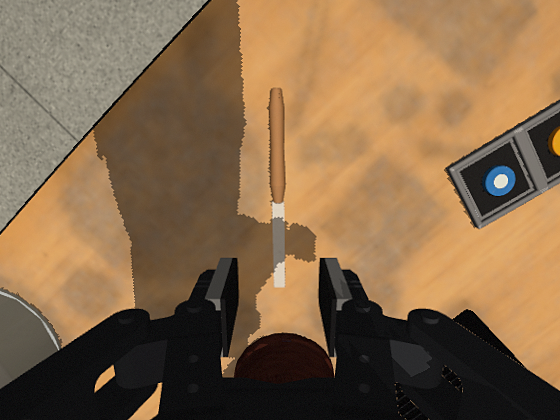

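```bash
python3 - <<'E'
from h import *
np.set_printoptions(precision=4,suppress=True)
f=bot.grab_frame("wrist")
for z in(.006,.003): print(z,ray(f,[[277,88],[278,203],[279,288]],z))
for z in (.1,.13): print("cuprim",z,ray(f,[[280,335],[236,365],[332,365]],z))
t=snap("top","t15.png",(400,120,160,160),4)
for z in(.1,.13): print("cup top",z,ray(t,[[482,192],[455,200],[512,185]],z))
s=snap("side","s15.png",(280,150,280,210),2.8)
E
```

```text
0.006 [[ 0.3687 -0.2344  0.006 ]
 [ 0.4361 -0.2959  0.006 ]
 [ 0.4941 -0.3485  0.006 ]]
0.003 [[ 0.3686 -0.2343  0.003 ]
 [ 0.4366 -0.2964  0.003 ]
 [ 0.4952 -0.3495  0.003 ]]
cuprim 0.1 [[ 0.4824 -0.3372  0.1   ]
 [ 0.4796 -0.3738  0.1   ]
 [ 0.5224 -0.3279  0.1   ]]
cuprim 0.13 [[ 0.467  -0.3233  0.13  ]
 [ 0.4647 -0.3544  0.13  ]
 [ 0.5011 -0.3153  0.13  ]]
cup top 0.1 [[ 0.5512 -0.4016  0.1   ]
 [ 0.5322 -0.3343  0.1   ]
 [ 0.5678 -0.4768  0.1   ]]
cup top 0.13 [[ 0.546  -0.387   0.13  ]
 [ 0.5276 -0.3217  0.13  ]
 [ 0.5621 -0.4599  0.13  ]]
```

View pics/s15.png

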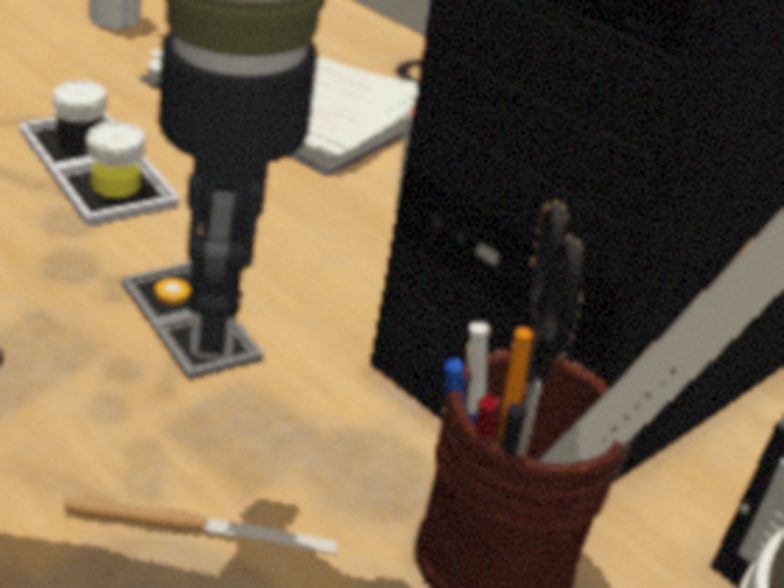

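View pics/t15.png

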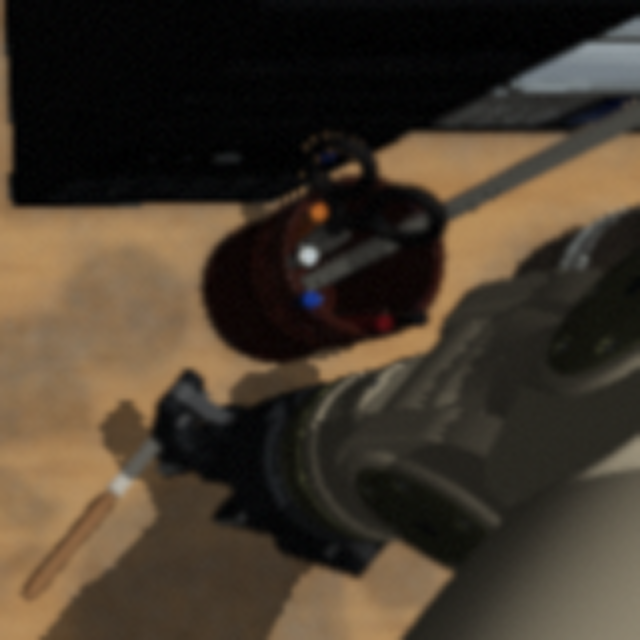

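Spatula ends at wrist (277,88) and (279,288), blade joint at (278,203). Its middle is just on the handle side of the joint, and the tool is centred over it. The cup is about 15 cm away. I descend in stages.

Call:
arm_command --targets '[[[0,0,-0.03],0],[[0,0,-0.04],0],[[0,0,-0.03],0],[[0,0,0],0],[[0,0,0],0]]'

```text
time: 21.95
tcp_pos: [0.4316, -0.2904, 0.0589]
tool_rot: [180.0, -0.1, 137.3]
ft_force: [0.1, -0.3, 0.1]
grip_width: 0.0341
```

```bash
python3 - <<'E'
from h import *
f=snap("wrist","w16.png");s=snap("side","s16.png",(280,150,280,210),2.8)
s=bot.get_state();print(s["tcp_pos"],s["ft_force"])
E
```

```text
[ 0.43286302 -0.29180141  0.06054638] [-0.50506073 -0.42449106  0.56698496]
```

View pics/s16.png

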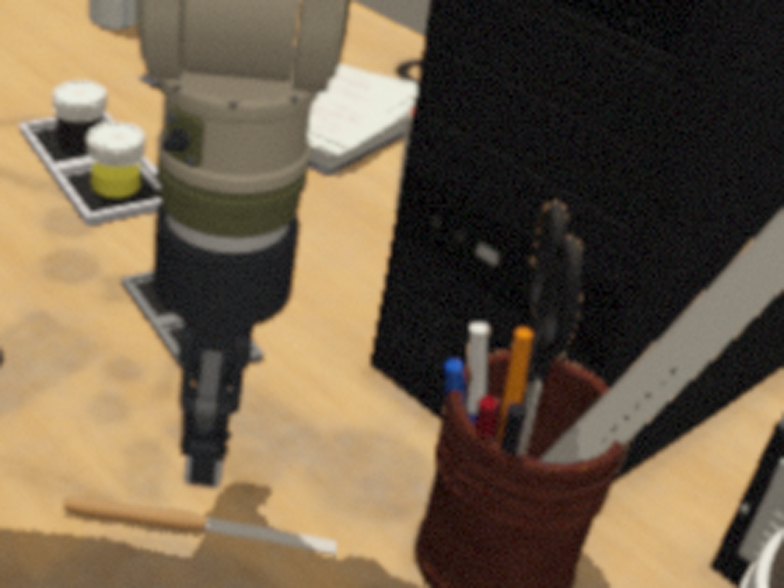

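View pics/w16.png

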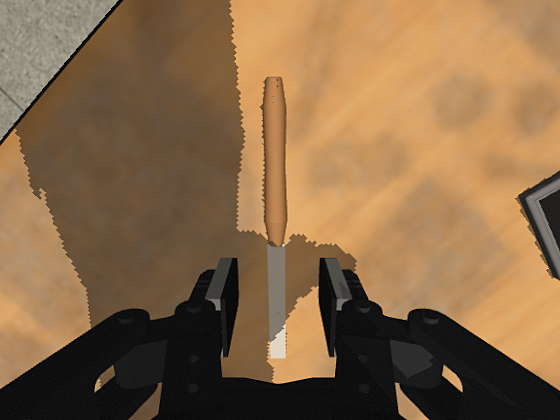

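```bash
python3 - <<'E'
from h import *
np.set_printoptions(precision=4,suppress=True)
f=bot.grab_frame("wrist");s=bot.get_state();p=np.array(s["tcp_pos"])
P=ray(f,[[274,78],[276,220],[276,247],[277,358]],.0065);P[2]=ray(f,[[276,247]],.004);P[3]=ray(f,[[277,358]],.0025)
u=(P[0]-P[3])[:2];L=np.linalg.norm(u);u/=L;v=np.array([-u[1],u[0]])
print(P,L,np.degrees(np.arctan2(u[1],u[0])));print("along, lateral rel TCP",[(np.dot(q[:2]-p[:2],u),np.dot(q[:2]-p[:2],v)) for q in P], p)
E
```

```text
[[ 0.3696 -0.2372  0.0065]
 [ 0.426  -0.2879  0.0065]
 [ 0.4387 -0.2997  0.004 ]
 [ 0.4965 -0.3524  0.0025]] 0.17144895989215125 137.75125994114796
along, lateral rel TCP [(np.float64(0.08377814418914623), np.float64(0.001953112959135492)), (np.float64(0.00795342564151546), np.float64(0.0016561008258606828)), (np.float64(-0.009363201734864608), np.float64(0.0018352886104193687)), (np.float64(-0.087670815703005), np.float64(0.0019531129591354914))] [ 0.433  -0.292   0.0608]
```

Call:
arm_command --targets '[[[-0.006,0.0055,-0.02],0],[[0,0,-0.02],0],[[0,0,-0.012],0],[[0,0,-0.0045],0],[[0,0,0],0],[[0,0,0],0]]'

```text
time: 22.7
tcp_pos: [0.4262, -0.2862, 0.0032]
tool_rot: [180.0, 0.1, 137.3]
ft_force: [1.0, -0.4, -0.2]
grip_width: 0.0342
```

Call:
arm_command --targets '[[[0,0,0],0],[[0,0,0],0],[[0,0,0],0],[[0,0,0],0],[[0,0,0],0]]' --jaw -1 --newtons 40

```text
time: 23.2
tcp_pos: [0.4262, -0.2862, 0.0032]
tool_rot: [180.0, 0.1, 137.3]
ft_force: [0.1, 1.1, 6.1]
grip_width: 0.011
```

Call:
arm_command --targets '[[[0,0,0.02],0],[[0,0,0.04],0],[[0,0,0.04],0],[[0,0,0],0]]'

```text
time: 23.6
tcp_pos: [0.4284, -0.2882, 0.1076]
tool_rot: [180.0, 0.5, 137.3]
ft_force: [0.9, -1.2, -0.6]
grip_width: 0.0108
```

```bash
python3 - <<'E'
from h import *
f=snap("wrist","w17.png");s=snap("side","s17.png",(280,150,280,210),2.8)
s=bot.get_state();print(s["tcp_pos"],s["ft_force"],s["tool_rot"])
E
```

```text
[ 0.42616777 -0.28616571  0.10320289] [ 0.03375014 -0.5809106  -0.32757731] [1.79993668e+02 1.44783860e-01 1.37254553e+02]
```

View pics/s17.png

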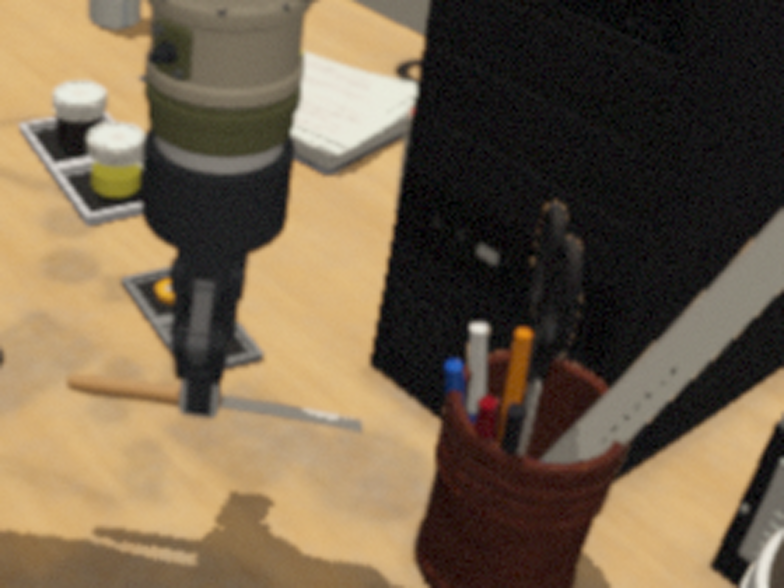

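View pics/w17.png

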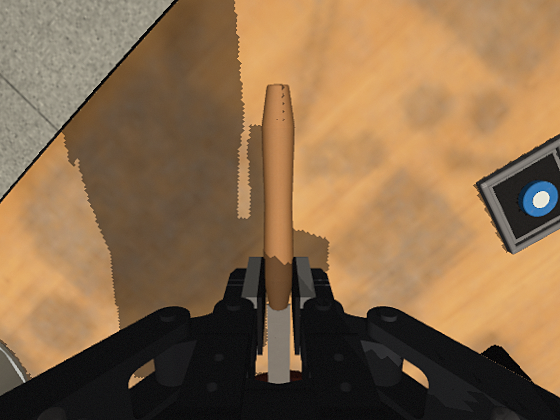

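Spatula held level. Now I carry it to the rest while turning.

Call:
arm_command --targets '[[[0.0096,0.0437,0],-0.125],[[0.0096,0.0437,0],-0.125],[[0.0096,0.0437,0],-0.125],[[0.0096,0.0437,0],-0.125],[[0.0096,0.0437,0],-0.125],[[0.0096,0.0437,0],-0.125],[[0.0096,0.0437,0],-0.125],[[0.0096,0.0437,0],-0.125],[[0.0096,0.0437,0],0],[[0.0096,0.0437,0],0]]'

```text
time: 24.7
tcp_pos: [0.5203, 0.1531, 0.1003]
tool_rot: [-179.8, 0.1, 80.0]
ft_force: [0.8, -0.7, -0.5]
grip_width: 0.0106
```

Call:
arm_command --targets '[[[0.0096,0.0437,0],0],[[0.0096,0.0437,0],0],[[0.0096,0.0437,0],0],[[0.0096,0.0437,0],0],[[0,0,0],0],[[0,0,0],0],[[0,0,0],0]]'

```text
time: 25.4
tcp_pos: [0.5588, 0.3249, 0.1007]
tool_rot: [-179.9, 0.1, 79.9]
ft_force: [-0.4, -0.6, -0.3]
grip_width: 0.0108
```

```bash
python3 - <<'E'
from h import *
np.set_printoptions(precision=4,suppress=True)
f=snap("wrist","w18.png");t=snap("top","t18.png",(140,150,120,90),6)
s=bot.get_state();print(s["tcp_pos"],s["tool_rot"])
c=np.array([.5572,.3159]);a=np.radians(-10.3);R=np.array([[np.cos(a),-np.sin(a)],[np.sin(a),np.cos(a)]])
for p in [(-.028,.065),(.028,.065),(-.028,-.065),(.028,-.065)]: print(p,proj(f,[*(c+R@np.array(p)),.014]))
E
```

```text
[0.5595 0.3246 0.1017] [-179.9282    0.0639   79.8665]
(-0.028, 0.065) [[233.4747 128.5115]]
(0.028, 0.065) [[324.5948 128.9126]]
(-0.028, -0.065) [[238.939  314.9353]]
(0.028, -0.065) [[317.3603 315.3129]]
```

View pics/w18.png

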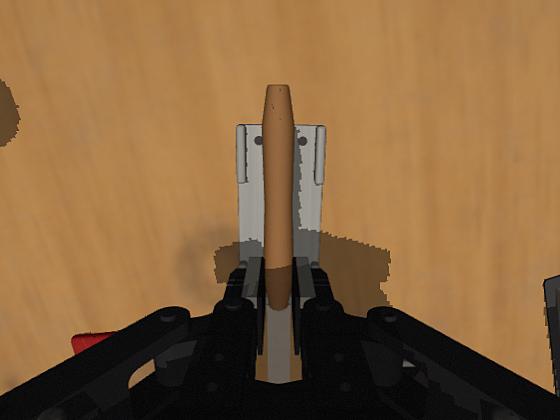

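View pics/t18.png

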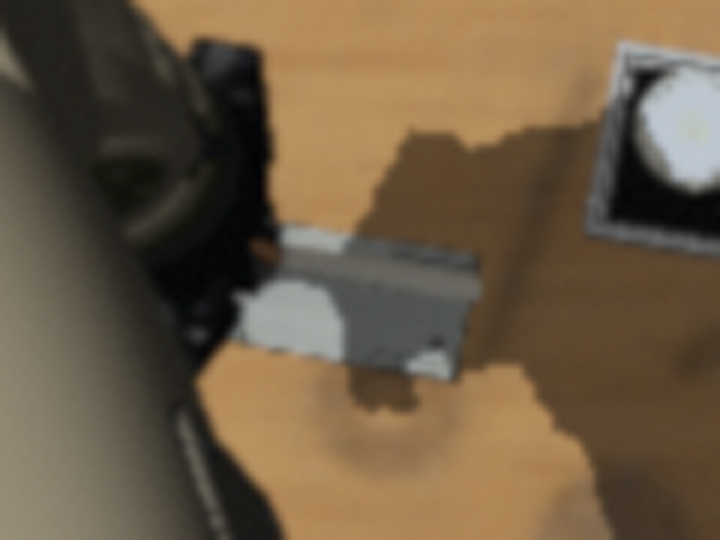

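Wrist view: the rest's far corners are at (237,125) and (326,125), about 2 mm from the estimate in +x and +y. I correct and descend.

Call:
arm_command --targets '[[[0.002,0.003,-0.03],0],[[0,0,-0.03],0],[[0,0,-0.015],0],[[0,0,0],0],[[0,0,0],0]]'

```text
time: 26.0
tcp_pos: [0.5622, 0.3282, 0.0278]
tool_rot: [-180.0, 0.0, 79.9]
ft_force: [0.2, 0.2, -0.5]
grip_width: 0.0108
```

```bash
python3 - <<'E'
from h import *
f=snap("wrist","w19.png");t=snap("side","s19.png",(200,120,140,105),5.6)
s=bot.get_state();print(s["tcp_pos"],s["tool_rot"])
E
```

```text
[0.56314094 0.32906874 0.02900369] [ 1.79872611e+02 -7.94511884e-02  7.99123128e+01]
```

View pics/w19.png

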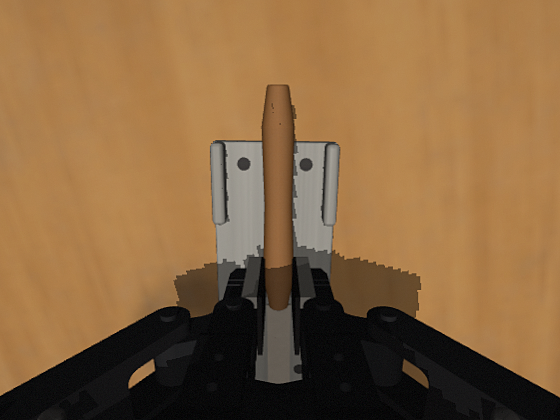

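View pics/s19.png

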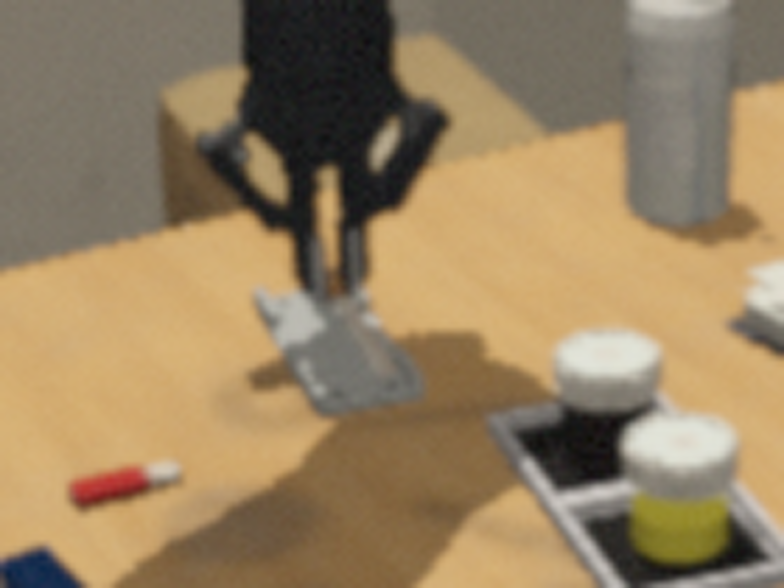

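Call:
arm_command --targets '[[[-0.001,0,-0.01],0],[[0,0,-0.005],0],[[0,0,-0.0025],0],[[0,0,0],0],[[0,0,0],0]]'

```text
time: 26.6
tcp_pos: [0.5609, 0.3292, 0.0097]
tool_rot: [-180.0, 0.0, 80.0]
ft_force: [0.6, -0.4, -0.9]
grip_width: 0.0112
```

Call:
arm_command --targets '[[[0,0,0],0],[[0,0,0],0],[[0,0,0],0],[[0,0,0],0]]' --jaw -0.4

```text
time: 27.0
tcp_pos: [0.561, 0.3292, 0.0099]
tool_rot: [180.0, -0.0, 80.0]
ft_force: [-0.0, -0.3, 0.3]
grip_width: 0.0259
```

Call:
arm_command --targets '[[[0,0,0.01],0],[[0,0,0.03],0],[[0,0,0.04],0],[[0,0,0.04],0],[[0,-0.04,0.03],0],[[0,-0.04,0.03],0],[[0,-0.04,0],0],[[0,0,0],0],[[0,0,0],0]]'

```text
time: 27.9
tcp_pos: [0.5612, 0.2084, 0.1909]
tool_rot: [179.9, -0.0, 79.8]
ft_force: [0.2, -0.2, -0.2]
grip_width: 0.0256
```

```bash
python3 - <<'E'
from h import *
np.set_printoptions(precision=4,suppress=True)
f=snap("wrist","w20.png");t=snap("side","s20.png",(150,120,240,180),3.3);snap("top","t20.png",(120,140,280,150),2.8)
s=bot.get_state();print(s["tcp_pos"],s["tool_rot"])
E
```

```text
[0.5607 0.21   0.1896] [-179.9755   -0.0039   80.0168]
```

View pics/w20.png

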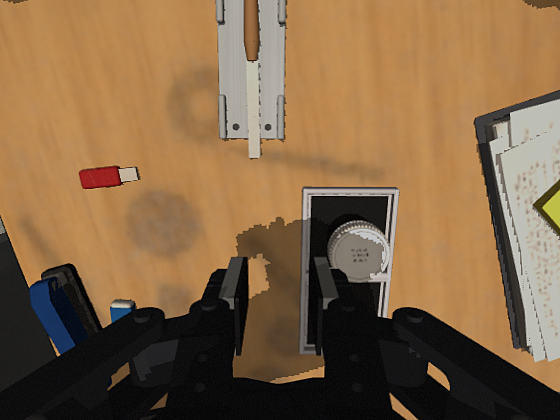

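View pics/s20.png

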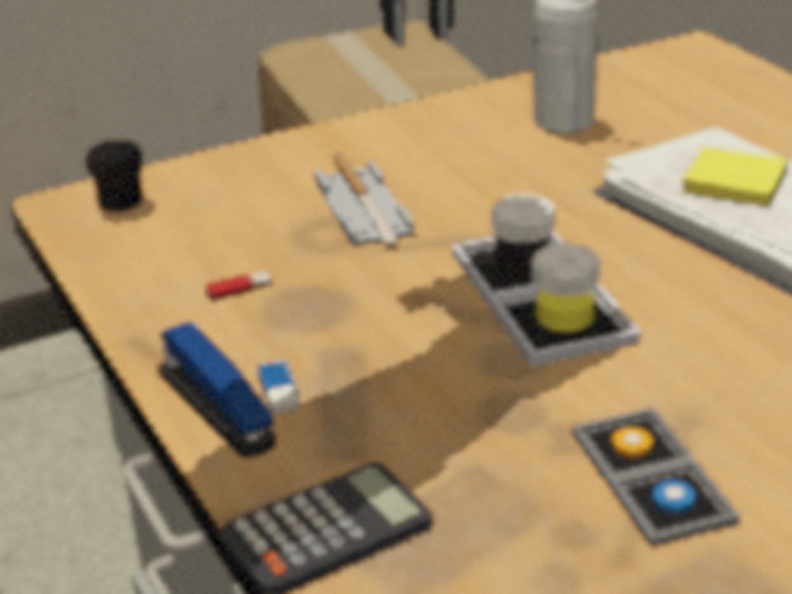

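View pics/t20.png

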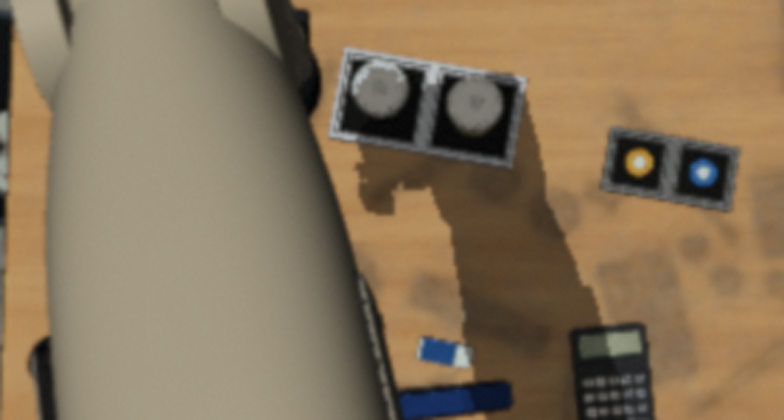

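Spatula lies between the lips. I'll move the arm aside to see both ends from above.

Call:
arm_command --targets '[[[-0.015,-0.04,0],0],[[-0.015,-0.04,0],0],[[-0.015,-0.04,0],0],[[-0.015,-0.04,0],0],[[-0.015,-0.04,0],0],[[-0.015,-0.04,0],0],[[0,0,0],0]]'

```text
time: 28.75
tcp_pos: [0.4697, -0.0334, 0.1896]
tool_rot: [-179.9, 0.1, 79.7]
ft_force: [-0.1, 0.6, -0.2]
grip_width: 0.0256
```

```bash
python3 - <<'E'
from h import *
t=snap("top","t21.png",(150,160,100,75),8)
E
```

```text
(no output)
```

View pics/t21.png

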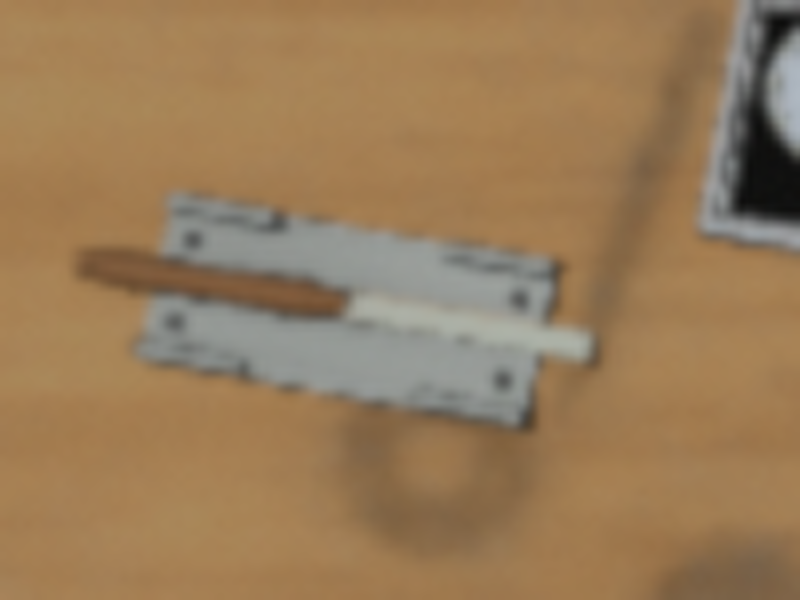

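```bash
python3 - <<'E'
from h import *
np.set_printoptions(precision=4,suppress=True)
f=bot.grab_frame("top");c=lambda p:uc(p,150,160,8)
C=ray(f,c([(172,195),(562,262),(530,425),(138,355)]),.014).mean(0)
h=ray(f,c([(78,263)]),.0125)[0];b=ray(f,c([(597,343)]),.009)[0]
m=(h+b)/2;a=np.radians(80);u=np.array([np.cos(a),np.sin(a)]);v=np.array([-u[1],u[0]])
d=(m-C)[:2];print(C,m,d@u,d@v,np.linalg.norm(h-b),np.degrees(np.arctan2(*(h-b)[[1,0]])))
E
```

```text
[0.5569 0.3155 0.014 ] [0.5595 0.3205 0.0107] 0.005329877193996123 -0.0016630683688575554 0.17242791358299073 80.73178045628497
```

The spatula lies 5 mm off-centre toward the handle end. There is plenty of time, so I'll regrasp and shift it.

Call:
arm_command --targets '[[[0.01,0.04,0],0],[[0.01,0.04,0],0],[[0.01,0.04,0],0],[[0.01,0.04,0],0],[[0.01,0.04,0],0],[[0.01,0.04,0],0],[[0.01,0.04,0],0],[[0.01,0.04,0],0],[[0.01,0.04,0],0],[[0,0,0],0]]'

```text
time: 29.85
tcp_pos: [0.5603, 0.3364, 0.1881]
tool_rot: [-180.0, -0.1, 80.4]
ft_force: [0.8, 0.1, -0.2]
grip_width: 0.0255
```

Call:
arm_command --targets '[[[0,0,0],0],[[0,0,-0.04],0],[[0,0,-0.04],0],[[0,0,-0.03],0],[[0,0,-0.02],0],[[0,0,0],0],[[0,0,0],0]]'

```text
time: 30.55
tcp_pos: [0.5606, 0.3289, 0.0602]
tool_rot: [-180.0, 0.0, 80.0]
ft_force: [-0.5, -0.1, 0.2]
grip_width: 0.0255
```

```bash
python3 - <<'E'
from h import *
f=snap("wrist","w22.png")
s=bot.get_state();print(s["tcp_pos"],s["tool_rot"])
E
```

```text
[0.56154933 0.32929565 0.06125073] [ 1.79916379e+02 -4.86508231e-02  7.99526655e+01]
```

View pics/w22.png

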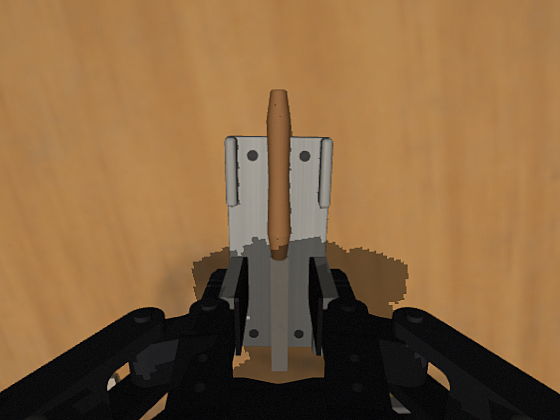

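Call:
arm_command --targets '[[[0,0,-0.025],0],[[0,0,-0.015],0],[[0,0,-0.0095],0],[[0,0,0],0],[[0,0,0],0]]'

```text
time: 31.1
tcp_pos: [0.5618, 0.3295, 0.0116]
tool_rot: [179.9, -0.1, 80.0]
ft_force: [-0.4, 0.8, -0.2]
grip_width: 0.0257
```

Call:
arm_command --targets '[[[0,0,0],0],[[0,0,0],0],[[0,0,0],0],[[0,0,0],0]]' --jaw -1

```text
time: 31.5
tcp_pos: [0.5621, 0.3296, 0.0119]
tool_rot: [179.9, -0.1, 80.0]
ft_force: [-1.3, -0.3, 5.8]
grip_width: 0.0106
```

Call:
arm_command --targets '[[[0,0,0.004],0],[[0,0,0],0],[[-0.0015,-0.005,0],0],[[0,0,0],0],[[0,0,-0.003],0],[[0,0,-0.001],0],[[0,0,0],0],[[0,0,0],0]]'

```text
time: 32.3
tcp_pos: [0.5595, 0.324, 0.0119]
tool_rot: [180.0, 0.0, 80.0]
ft_force: [-4.4, -2.9, 11.6]
grip_width: 0.0108
```

Call:
arm_command --targets '[[[0,0,0],0],[[0,0,0],0],[[0,0,0],0],[[0,0,0],0]]' --jaw -0.4

```text
time: 32.7
tcp_pos: [0.5593, 0.3241, 0.0098]
tool_rot: [-180.0, 0.0, 80.0]
ft_force: [-0.2, 0.3, -0.2]
grip_width: 0.0255
```

Call:
arm_command --targets '[[[0,0,0.01],0],[[0,0,0.03],0],[[0,0,0.04],0],[[0,0,0.04],0],[[0,0,0.04],0],[[-0.015,-0.04,0.01],0],[[-0.015,-0.04,0],0],[[-0.015,-0.04,0],0],[[-0.015,-0.04,0],0],[[-0.015,-0.04,0],0]]'

```text
time: 33.7
tcp_pos: [0.4838, 0.1229, 0.1812]
tool_rot: [179.9, -0.0, 80.0]
ft_force: [1.9, 0.0, -0.1]
grip_width: 0.0258
```

Call:
arm_command --targets '[[[-0.01,-0.04,0],0],[[-0.01,-0.04,0],0],[[-0.01,-0.04,0],0],[[-0.01,-0.04,0],0],[[0,0,0],0],[[0,0,0],0]]'

```text
time: 34.3
tcp_pos: [0.4445, -0.0367, 0.181]
tool_rot: [179.9, -0.0, 79.8]
ft_force: [0.1, 0.5, -0.4]
grip_width: 0.0259
```

```bash
python3 - <<'E'
from h import *
t=snap("top","t23.png",(150,160,100,75),8);snap("top","t24.png",(120,140,280,150),2.8)
E
```

```text
(no output)
```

View pics/t23.png

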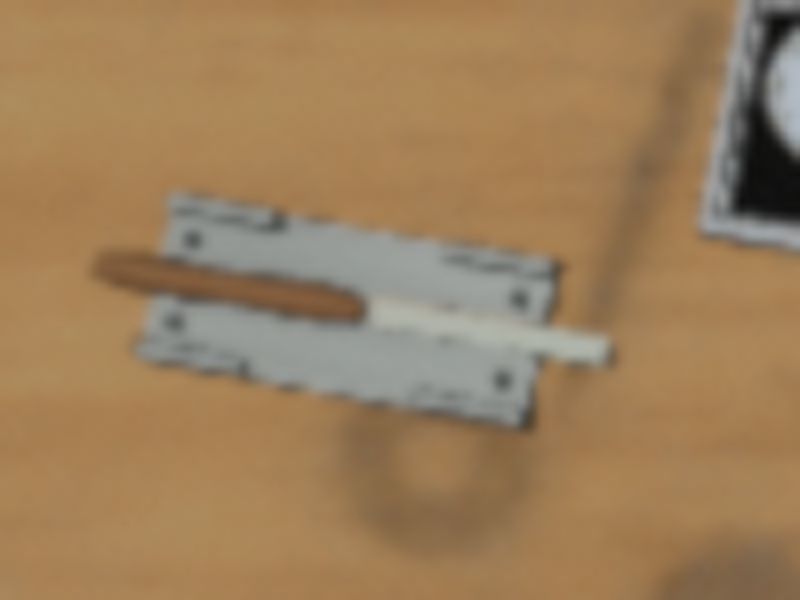

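View pics/t24.png

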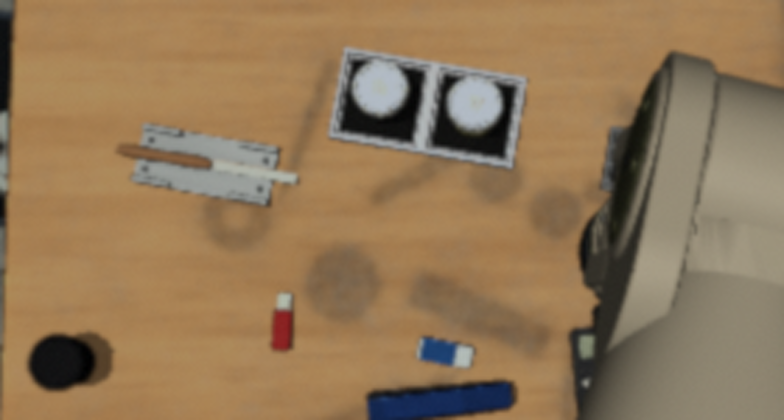

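Spatula ends are at (95,263) and (612,348) in the crop. It is now centred lengthways, and both pots stand in their bays. One last check of the discs before handing in.

```bash
python3 - <<'E'
from h import *
snap("side","s25.png",(150,120,240,180),3.3)
E
```

```text
(no output)
```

View pics/s25.png

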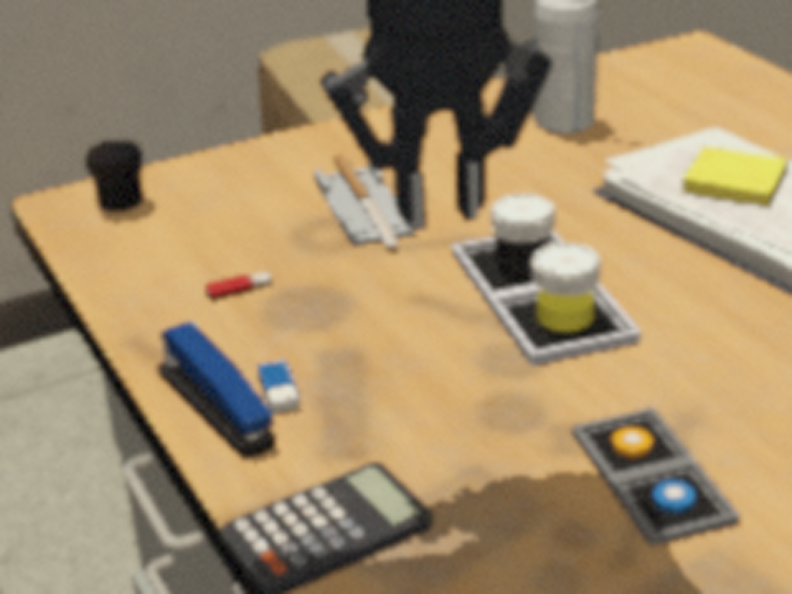

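Side view: pots upright, discs flat (633,440) and (673,493), spatula in the rest, gripper in the air touching nothing.

```bash
python3 - <<'E'
from workcell import bot
print(bot.job_done())
E
```

```text
the job is handed in; nothing more can be done
None
```

All five things are sorted, and I handed the job in at about 34.5 s of the 115 s allowed. The arm was clear of everything at hand-in.

- **Pots and discs:** Both white-capped pots stand upright, one in each bay of the metal tray. Both discs lie flat, one in each bay of the plastic tray. I left the black pot alone.
- **Spatula:** It lies lengthways in the rest, between the side lips. A check after the first placing showed it 5 mm off centre lengthways, so I regrasped it and shifted it. The last top view shows both ends overhanging about equally.
- **Checks:** The last side and top pictures agree on all of this. The highest wrist force I read after a move was about 12 N.
- **Disagreements:** The gripper read about 2 mm under the nominal size on the discs and the spatula, though both held firmly. The top camera and the wrist camera differed by 2–3 mm, and I corrected for that before each release.

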